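# Stroke the sample case shut

### The arm

A 7-joint arm with a two-finger parallel gripper is mounted at the origin on the work surface. World frame = base frame: x ahead of the robot, y to its left, z up, the work surface at z = 0. Lengths are in m, angles in rad, forces in N, time in s.
With the tool pointing down it reaches from about 0.425 to 0.875 m from the base axis. Payload 8.4 kg.
Tool frame: the origin (TCP) lies between the finger pads; the fingertips stand 14 mm ahead of it and the grasp point (between the pads) lies 5 mm behind it; z points along the fingers, y is the line along which they close (so a half turn about z gives the same grasp; the last joint's range is limited). The gripper opens to 87 mm and grips with 3 to 60 N. Pads are 19 mm wide; open, the fingers measure 117 mm over their backs; the gripper's body (75 mm by 190 mm) begins 51 mm behind the grasp point.
Start: joints at [1.171, 0.333, 0.04, 1.465, -0.013, 1.343, -0.059], TCP at [0.193, -0.621, 0.199] pointing down, gripper open.
Joint ranges: [-2.58, 2.58], [-0.38, 2.09], [-1.3, 1.39], [0.25, 2.4], [-1.5, 4.64], [0.08, 2.09], [-2.65, 2.65]. Speed limits (rad/s): [2.22, 2.22, 2.79, 2.79, 3.14, 3.14, 3.14].

### API

Orientations are given as a rotation vector (axis times angle).
In Python, from workcell import ctrl, eyes, job gives the robot as it stands.
- The arm moves only by the shell command python3 -m pendant 'ROWS' [FORCE]. ROWS is JSON, a list of rows, each an object with "gripper": the closure, from -1 (fully open) to 1 (shut); "slide": the shift along the world's x, y, z in cm, a list of three; "angular": the turn, a rotation vector about the world's x, y, z in rad, a list of three. A call has 1 to 8 rows; each row shifts and turns the commanded pose from where the row before left it; what a row does not reach is not made up. A row lasts 1/10 s, in which the tool goes at most 50 mm and 8.59 degrees, less where a joint would pass 70% of its speed; a pose out of reach is approached as far as the arm can. A call with a gripper value outside its range is refused whole. The fingers move at their own pace and stop on an object; FORCE is the grip in N (left out, the last holds). Time passes only in rows, so rows that do not move let the fingers close. It gives the time, the measured TCP pose, the force, the opening and the grip force at its end, in the units of the state.
- ctrl.observe(): the state, without advancing time (a new reading comes with each control period).
- eyes.camera(name): name is "scene" or "top"; returns the picture (400x640x3 uint8, red, green, blue); there is no depth.
- eyes.camera_params(name): a dict with "vfov" (degrees; the focal length in pixels is half the picture's height over the tangent of half this angle, whatever the lens; pixels are square), "cx", "cy" (the principal point, pixels), "T" (4x4, takes a point from camera to world coordinates). Camera axes: x right, y down, z forward; pixel columns grow to the right and rows downward; lengths in m; the calibration is good to about 2 mm. A picture is of the moment at which its call begins. camera_params takes no time and is no camera call.
- job.close_job(): hands the job in; it is judged then, once.
Trained networks look in the newest picture that a camera, given by its name, has taken for a name from the list of things; names that differ only in an ending like _2 or _b are one class to them, and where a whole thing is asked for, a point or a joint stands for the part that bears it (a point fixed in the world has none). Each returns a list of dicts, best first, with "p" (0 to 1); they miss things now and then, are a little off and sometimes report something else, mostly with a low value. They report only what shows in the picture. A call takes as long as a camera call.
- eyes.find_in(camera, name): "box" ([left, top, right, bottom] in pixels, round what is visible of it).
- eyes.regions_of(camera, name): "region" (400x640 bool, what is visible of it) and "box" ([left, top, right, bottom] in pixels, round what is visible of it).
The state is a dict: "time_s": time; "joints": joint angles; "qvel": joint speeds; "joint_torque": joint torques, N m; "tool_pos": TCP position; "ee_rot": TCP orientation; "contact_force": force on the tool from outside, world axes, zero at the start; "wrist_torque": the same for the moment, N m; "finger_gap": finger opening in m; "finger_force": force on a finger pad.
Only numpy, scipy, OpenCV 4.12 (cv2) and the standard library are available. Lean on these libraries where they do the work, as an engineer would, in place of code of your own. Each camera call takes 0.05 s, during which the arm holds its last target. There are 200 camera calls.

### The job

Close the five green flip lids of the curved sample case by running your fingertips along the row in one low, light stroke from the red end to the other end, so that the lids go down one after another and each is left shut flat. Do not lift the fingers away part-way or press hard, and leave the bottles, cartons and other things on the table where they stand.

Things in the scene. Friction and masses are not known exactly. Their poses are not given: they have to be found in the camera images.
- case: White sample case, fixed to the table: a curved row (arc radius 220 mm) of five lidded pockets, 52 mm wide, about 250 mm long, rim 36 mm high; a red end block (42 mm long, 36 mm high) before lid 1, a white one (32 mm long) after lid 5. Origin on the table below point row_3; x runs along the row there, from red end to white end; y points to the hollow side of the curve; z up.
- lid1 (a joint): Angle of green flip lid 1 from the red end: 0 shut flat, 1.57 upright, 1.85 open stop; starts at 1.1 to 1.75. 30 mm long (along the row) x 42 x 4 mm, hinged across the row at its red-end edge, 15 mm before point row_1; tips towards the white end to shut. Its stiff hinge (0.4 N at the free edge) stays where it is left. Pushed from the white side it only meets its open stop.
- lid2 (a joint): Angle of green flip lid 2 from the red end: 0 shut flat, 1.57 upright, 1.85 open stop; starts at 1.1 to 1.75. 30 mm long (along the row) x 42 x 4 mm, hinged across the row at its red-end edge, 15 mm before point row_2; tips towards the white end to shut. Its stiff hinge (0.4 N at the free edge) stays where it is left. Pushed from the white side it only meets its open stop.
- lid3 (a joint): Angle of green flip lid 3 from the red end: 0 shut flat, 1.57 upright, 1.85 open stop; starts at 1.1 to 1.75. 30 mm long (along the row) x 42 x 4 mm, hinged across the row at its red-end edge, 15 mm before point row_3; tips towards the white end to shut. Its stiff hinge (0.4 N at the free edge) stays where it is left. Pushed from the white side it only meets its open stop.
- lid4 (a joint): Angle of green flip lid 4 from the red end: 0 shut flat, 1.57 upright, 1.85 open stop; starts at 1.1 to 1.75. 30 mm long (along the row) x 42 x 4 mm, hinged across the row at its red-end edge, 15 mm before point row_4; tips towards the white end to shut. Its stiff hinge (0.4 N at the free edge) stays where it is left. Pushed from the white side it only meets its open stop.
- lid5 (a joint): Angle of green flip lid 5 from the red end: 0 shut flat, 1.57 upright, 1.85 open stop; starts at 1.1 to 1.75. 30 mm long (along the row) x 42 x 4 mm, hinged across the row at its red-end edge, 15 mm before point row_5; tips towards the white end to shut. Its stiff hinge (0.4 N at the free edge) stays where it is left. Pushed from the white side it only meets its open stop.
- row_1 (a point): Point fixed to the case: centre of the top face of lid 1 when it is shut, 40 mm above the table. Neighbouring points are 35 mm apart along the arc.
- row_2 (a point): Point fixed to the case: centre of the top face of lid 2 when it is shut, 40 mm above the table. Neighbouring points are 35 mm apart along the arc.
- row_3 (a point): Point fixed to the case: centre of the top face of lid 3 when it is shut, 40 mm above the table. Neighbouring points are 35 mm apart along the arc.
- row_4 (a point): Point fixed to the case: centre of the top face of lid 4 when it is shut, 40 mm above the table. Neighbouring points are 35 mm apart along the arc.
- row_5 (a point): Point fixed to the case: centre of the top face of lid 5 when it is shut, 40 mm above the table. Neighbouring points are 35 mm apart along the arc.
- row_start (a point): Point on the row's middle line above the red block, 34 mm before the first lid's hinge and level with the tops of shut lids (40 mm above the table, 4 mm above the red block): behind all the lids, where a stroke can begin.
- row_end (a point): Point on the row's middle line above the white block, 22 mm past the far edge of lid 5, level with the tops of shut lids: where a stroke can end.
- bottle_a: Bystander, loose: pink perfume bottle, 30 x 50 x 65 mm glass, with its cap 87 mm high; stands about 110 mm from the row on the hollow side. Origin at the centre of its underside. Not to be moved.
- bottle_b: Bystander, loose: green perfume bottle, 30 x 50 x 55 mm glass, with its cap 77 mm high. Origin at the centre of its underside. Not to be moved.
- carton_a: Bystander, loose: carton with pink bands, 45 x 60 x 85 mm high; stands about 115 mm from the row on the outer side. Origin at the centre of its underside. Not to be moved.
- carton_b: Bystander, loose: carton with beige bands, 45 x 60 x 85 mm high. Origin at the centre of its underside. Not to be moved.
- bowl: Bystander, loose: steel bowl, 150 mm wide, 35 mm high. Origin at the centre of its underside. Not to be moved.
- jar: Bystander, loose: amber jar, 48 mm wide, 70 mm high. Origin at the centre of its underside. Not to be moved.

How it is judged:
By the outcome, as a careful person would: the job done as asked, in the order asked, and still so for the second after the job is handed in, with the robot touching nothing.
It also fails if it takes over 43 s, if anything falls off the work surface, if the arm or the gripper's body presses on something with over 40 N, if the wrist force passes 120 N, or if a joint passes its speed limit or range.

## Working session

There is one attempt and no reset: what is moved stays moved. The work goes in short steps, Python scripts to look and compute and a shell command to move; the robot and the scene stay as the last step left them, time stands still between calls to the robot, and variables do not carry over. Pictures are saved under pics/ and viewed, at most 10 in all, crops included, and the job is handed in when it is done.

```bash
mkdir -p pics
python3 - <<'E'
from workcell import ctrl, eyes, job
import cv2,numpy as np
for c in("scene","top"):
    im=eyes.camera(c); cv2.imwrite(f"pics/{c}0.png",im[:,:,::-1]); p=eyes.camera_params(c); print(c,p["vfov"],p["cx"],p["cy"],np.round(p["T"],3).tolist())
    for n in("case","lid1","row_1","bottle_a","carton_a","bowl","jar"):
        print(n,[(np.round(d["box"]).tolist(),round(d["p"],2)) for d in eyes.find_in(c,n)][:6])
s=ctrl.observe();print({k:np.round(v,3).tolist() for k,v in s.items()})
E
```

```text
scene 57.45545152001124 325.55942451186144 199.20789892196765 [[0.151, 0.798, -0.583, 1.188], [0.988, -0.131, 0.077, -0.069], [-0.015, -0.588, -0.809, 0.904], [0.0, 0.0, 0.0, 1.0]]
case [([253.0, 186.0, 325.0, 242.0], 0.85)]
lid1 [([294.0, 196.0, 303.0, 213.0], 0.68), ([270.0, 214.0, 280.0, 220.0], 0.38)]
row_1 [([251.0, 182.0, 321.0, 244.0], 0.64)]
bottle_a [([172.0, 186.0, 189.0, 210.0], 0.78)]
carton_a [([300.0, 219.0, 330.0, 254.0], 0.74), ([133.0, 220.0, 168.0, 257.0], 0.6)]
bowl [([442.0, 147.0, 496.0, 183.0], 0.6), ([468.0, 190.0, 493.0, 219.0], 0.25)]
jar [([268.0, 214.0, 282.0, 223.0], 0.61), ([468.0, 189.0, 494.0, 218.0], 0.56), ([252.0, 187.0, 322.0, 243.0], 0.21)]
top 47.10544828167441 319.26782116337637 203.3152290396423 [[0.021, -0.997, 0.075, 0.47], [-1.0, -0.02, 0.009, -0.009], [-0.007, -0.075, -0.997, 1.704], [0.0, 0.0, 0.0, 1.0]]
case [([320.0, 192.0, 377.0, 233.0], 0.63)]
lid1 [([320.0, 192.0, 380.0, 236.0], 0.65), ([336.0, 208.0, 346.0, 213.0], 0.37)]
row_1 [([319.0, 191.0, 381.0, 236.0], 0.88), ([440.0, 191.0, 466.0, 215.0], 0.45)]
bottle_a [([428.0, 231.0, 441.0, 243.0], 0.66), ([361.0, 220.0, 372.0, 233.0], 0.57)]
carton_a [([440.0, 193.0, 466.0, 213.0], 0.86), ([321.0, 170.0, 342.0, 192.0], 0.64)]
bowl [([166.0, 211.0, 207.0, 250.0], 0.77)]
jar []
{'time_s': 0.8, 'joints': [1.171, 0.333, 0.04, 1.465, -0.013, 1.343, -0.059], 'qvel': [-0.0, -0.001, 0.001, -0.0, -0.0, -0.002, 0.002], 'joint_torque': [-0.0, -65.605, 1.333, -40.405, -0.06, 0.035, 0.0], 'tool_pos': [0.193, -0.621, 0.199], 'ee_rot': [-3.106, -0.471, -0.0], 'contact_force': [0.472, -0.094, 0.191], 'wrist_torque': [0.052, -0.002, 0.048], 'finger_force': 0.0, 'finger_gap': 0.087}
```

View pics/top0.png

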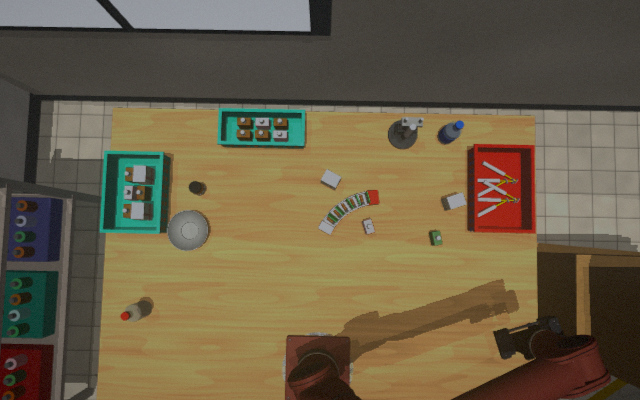

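View pics/scene0.png

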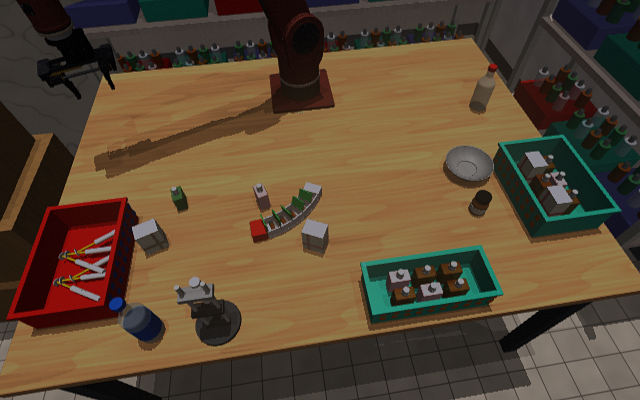

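Run:
```python
import cv2,numpy as np
a=cv2.imread("pics/top0.png")[160:250,300:400]; b=cv2.imread("pics/scene0.png")[165:265,235:345]
a=cv2.resize(a,(590,531),interpolation=cv2.INTER_CUBIC); b=cv2.resize(b,(584,531),interpolation=cv2.INTER_CUBIC)
cv2.imwrite("pics/ca.png",a);cv2.imwrite("pics/cb.png",b)
```

```text
(no output)
```

View pics/ca.png

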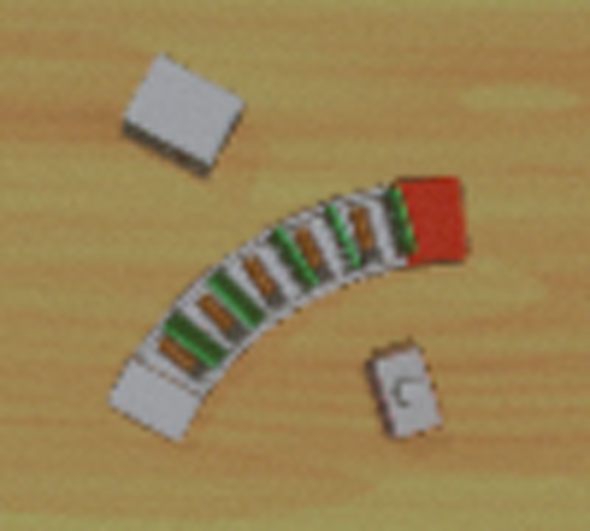

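View pics/cb.png

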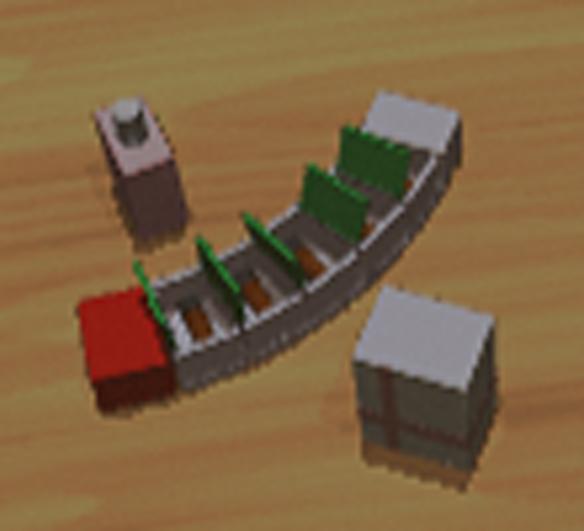

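```bash
cat > geo.py <<'E'
from workcell import ctrl, eyes, job
import cv2,numpy as np
from scipy.optimize import least_squares
def proj(c,P):
    p=eyes.camera_params(c);T=np.array(p["T"]);f=200/np.tan(np.radians(p["vfov"]/2))
    q=(np.asarray(P)-T[:3,3])@T[:3,:3]
    return np.c_[f*q[:,0]/q[:,2]+p["cx"],f*q[:,1]/q[:,2]+p["cy"]]
def row(pose,s,off,z):
    "arc length s (m) from row_3, off toward hollow, height -> world"
    x,y,th=pose;s=np.asarray(s,float);off=np.asarray(off,float)
    a=s/.22;lx=(.22-off)*np.sin(a);ly=.22-(.22-off)*np.cos(a)
    return np.c_[x+np.cos(th)*lx-np.sin(th)*ly,y+np.sin(th)*lx+np.cos(th)*ly,np.full(len(np.atleast_1d(s)),z)]
E
python3 - <<'E'
from geo import *
t=np.array([[460,177],[467,260],[400,180],[410,265],[110,402],[181,440],[138,357],[205,392]])
c=np.array([[80,300],[95,380],[174,357],[460,117],[435,155]])
t=300*np.array([1,0])+np.array([0,160])+(t+.5)/5.9-.5
c=np.array([235,165])+(c+.5)/5.31-.5
# (s,off): outer off=-.026, hollow=+.026
S=np.array([-.130,-.130,-.088,-.088,.120,.120,.088,.088]);O=np.array([-1,1]*4)*.026
Sc=np.array([-.130,-.130,-.088,.120,.088]);Oc=np.array([1,-1,-1,-1,-1])*.026
f=lambda p:np.r_[(proj("top",row(p,S,O,.036))-t).ravel(),(proj("scene",row(p,Sc,Oc,.036))-c).ravel()]
r=least_squares(f,[.5,-.05,2.3]);p=r.x
print(p,np.round(f(p).reshape(-1,2),1).tolist())
g=lambda p:f(p)[:16]
print(least_squares(g,p).x, least_squares(lambda p:f(p)[16:],p).x)
np.save("pose.npy",p)
for cam,x0,y0,n in(("top",300,160,"a"),("scene",235,165,"b")):
    im=cv2.imread(f"pics/{cam}0.png");im=cv2.resize(im[y0:y0+100,x0:x0+110],None,fx=5.3,fy=5.3,interpolation=cv2.INTER_CUBIC)
    for s0,s1 in((-.13,-.088),(.088,.12),(-.088,.088)):
        ss=np.linspace(s0,s1,15);P=np.r_[row(p,ss,0*ss-.026,.036),row(p,ss[::-1],0*ss+.026,.036)]
        cv2.polylines(im,[np.int32((proj(cam,P)-[x0,y0]+.5)*5.3)],True,(255,255,0),1)
    cv2.imwrite(f"pics/o{n}.png",im)
a=cv2.imread("pics/oa.png");b=cv2.imread("pics/ob.png");cv2.imwrite("pics/oo.png",cv2.resize(np.hstack([a,b]),(800,363)))
E
```

```text
[ 0.58750415 -0.08868101  2.18357684] [[1.1, -0.9], [0.1, -0.7], [-1.5, -0.1], [-0.4, -0.6], [-0.7, 0.2], [0.3, -0.3], [-0.6, -0.8], [-0.0, 1.1], [-0.4, -0.5], [-2.3, 0.1], [-0.3, 0.4], [0.4, -2.1], [1.1, -0.3]]
[ 0.58667081 -0.08966051  2.17552873] [ 0.58872397 -0.08783892  2.189474  ]
```

View pics/oo.png

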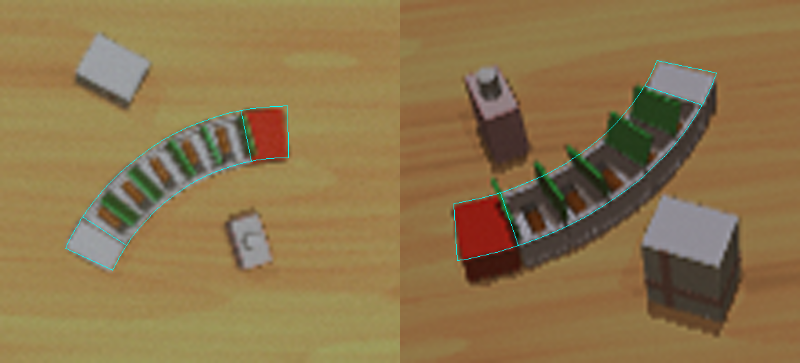

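```bash
python3 - <<'E'
from geo import *
p=np.load("pose.npy")
for s in np.r_[-.119,np.arange(-.112,.1071,.012)]: 
    w=row(p,[s],[0],.04)[0]; print(round(s,3),np.round(w*100,2),round(p[2]+s/.22,3))
E
python3 -m pendant '[{"gripper":1,"slide":[2.5,4,0],"angular":[0,0,0.1]},{"gripper":1,"slide":[2.5,4,0],"angular":[0,0,0.1]},{"gripper":1,"slide":[2.5,4,0],"angular":[0,0,0.1]},{"gripper":1,"slide":[2.5,4,0],"angular":[0,0,0.1]},{"gripper":1,"slide":[2.5,4,0],"angular":[0,0,0.1]},{"gripper":1,"slide":[2.5,4,0],"angular":[0,0,0.1]},{"gripper":1,"slide":[2.5,4,0],"angular":[0,0,0.1]},{"gripper":1,"slide":[2.5,4,0],"angular":[0,0,0.1]}]' 10
```

```text
-0.119 [ 62.7  -19.94   4.  ] 1.643
-0.112 [ 62.64 -19.24   4.  ] 1.674
-0.1 [ 62.48 -18.05   4.  ] 1.729
-0.088 [ 62.26 -16.88   4.  ] 1.784
-0.076 [ 61.97 -15.71   4.  ] 1.838
-0.064 [ 61.62 -14.56   4.  ] 1.893
-0.052 [ 61.21 -13.43   4.  ] 1.947
-0.04 [ 60.74 -12.33   4.  ] 2.002
-0.028 [ 60.21 -11.25   4.  ] 2.056
-0.016 [ 59.62 -10.21   4.  ] 2.111
-0.004 [58.98 -9.2   4.  ] 2.165
0.008 [58.28 -8.22  4.  ] 2.22
0.02 [57.53 -7.29  4.  ] 2.274
0.032 [56.73 -6.39  4.  ] 2.329
0.044 [55.88 -5.54  4.  ] 2.384
0.056 [54.98 -4.74  4.  ] 2.438
0.068 [54.05 -3.99  4.  ] 2.493
0.08 [53.07 -3.29  4.  ] 2.547
0.092 [52.06 -2.65  4.  ] 2.602
0.104 [51.02 -2.06  4.  ] 2.656
time_s: 1.6
tool_pos: [0.3933, -0.2992, 0.1989]
ee_rot: [2.674, 1.648, -0.0]
contact_force: [1.3, 0.1, 0.1]
finger_gap: 0.0308
finger_force: 0.0
```

```bash
python3 -m pendant '[{"gripper":1,"slide":[3.9,1.65,0],"angular":[0,0,0.09]},{"gripper":1,"slide":[3.9,1.65,0],"angular":[0,0,0.09]},{"gripper":1,"slide":[3.9,1.65,0],"angular":[0,0,0.09]},{"gripper":1,"slide":[3.9,1.65,0],"angular":[0,0,0.09]},{"gripper":1,"slide":[3.9,1.65,0],"angular":[0,0,0.09]},{"gripper":1,"slide":[3.9,1.6,0],"angular":[0,0,0.08]},{"gripper":1,"slide":[0,0,-4],"angular":[0,0,0]},{"gripper":1,"slide":[0,0,-4],"angular":[0,0,0]}]'
python3 -m pendant '[{"gripper":1,"slide":[0,0,-2],"angular":[0,0,0]},{"gripper":1,"slide":[0,0,-1],"angular":[0,0,0]},{"gripper":1,"slide":[0,0,0],"angular":[0,0,0]},{"gripper":1,"slide":[0,0,0],"angular":[0,0,0]}]'
python3 - <<'E'
from geo import *
s=ctrl.observe();print(np.round(s["tool_pos"],4),np.round(s["ee_rot"],3),np.round(s["contact_force"],2),s["finger_gap"])
a=eyes.camera("top")[160:250,300:400,::-1];b=eyes.camera("scene")[165:265,235:345,::-1]
cv2.imwrite("pics/d.png",np.hstack([cv2.resize(a,(400,360),interpolation=2),cv2.resize(b,(396,360),interpolation=2)]))
E
```

```text
time_s: 2.4
tool_pos: [0.6287, -0.2011, 0.1183]
ee_rot: [2.15, 2.288, 0.003]
contact_force: [-0.1, -0.8, -0.9]
finger_gap: 0.0008
finger_force: 0.0
time_s: 2.8
tool_pos: [0.6274, -0.2025, 0.09]
ee_rot: [2.153, 2.286, 0.001]
contact_force: [0.1, -0.5, -0.0]
finger_gap: 0.0004
finger_force: 0.0
[ 0.6274 -0.2025  0.09  ] [2.153e+00 2.286e+00 1.000e-03] [ 0.08 -0.54 -0.02] 0.00036925691672155884
```

View pics/d.png

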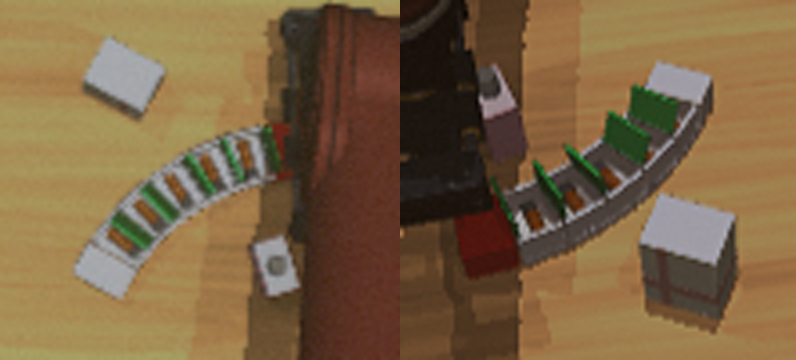

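```bash
python3 -m pendant '[{"gripper":1,"slide":[0,0,-1.5],"angular":[0,0,0]},{"gripper":1,"slide":[0,0,-1.2],"angular":[0,0,0]},{"gripper":1,"slide":[0,0,-0.6],"angular":[0,0,0.01]},{"gripper":1,"slide":[0,0,-0.28],"angular":[0,0,0]},{"gripper":1,"slide":[0,0,0],"angular":[0,0,0]},{"gripper":1,"slide":[0,0,0],"angular":[0,0,0]}]'; python3 -c "
from geo import *
print(ctrl.observe()['tool_pos'])"
```

```text
time_s: 3.5
tool_pos: [0.6268, -0.2023, 0.053]
ee_rot: [2.142, 2.298, 0.0]
contact_force: [0.6, 0.5, -0.3]
finger_gap: 0.0006
finger_force: 0.0
[ 0.62678011 -0.20229513  0.0529645 ]
```

```bash
python3 -m pendant '[{"gripper":1,"slide":[-0.04,0.5,0.12],"angular":[0,0,0.015]},{"gripper":1,"slide":[0,0.5,0],"angular":[0,0,0.015]},{"gripper":1,"slide":[-0.08,0.6,0],"angular":[0,0,0.027]},{"gripper":1,"slide":[-0.08,0.6,0],"angular":[0,0,0.027]},{"gripper":1,"slide":[-0.11,0.58,0],"angular":[0,0,0.027]},{"gripper":1,"slide":[-0.11,0.58,0],"angular":[0,0,0.027]},{"gripper":1,"slide":[-0.15,0.58,0],"angular":[0,0,0.027]},{"gripper":1,"slide":[-0.14,0.58,0],"angular":[0,0,0.027]}]'; python3 -c "
from geo import *
print(ctrl.observe()['tool_pos'],ctrl.observe()['contact_force'])"
```

```text
time_s: 4.3
tool_pos: [0.6193, -0.1566, 0.0539]
ee_rot: [-1.909, -2.495, 0.0]
contact_force: [-0.4, 0.4, -0.3]
finger_gap: 0.0001
finger_force: 0.0
[ 0.6192913  -0.15661132  0.05392569] [-0.40316865  0.35572495 -0.30704544]
```

```bash
python3 -m pendant '[{"gripper":1,"slide":[-0.16,0.57,0],"angular":[0,0,0.027]},{"gripper":1,"slide":[-0.17,0.57,0],"angular":[0,0,0.028]},{"gripper":1,"slide":[-0.2,0.56,0],"angular":[0,0,0.027]},{"gripper":1,"slide":[-0.2,0.56,0],"angular":[0,0,0.028]},{"gripper":1,"slide":[-0.23,0.55,0],"angular":[0,0,0.027]},{"gripper":1,"slide":[-0.24,0.55,0],"angular":[0,0,0.028]},{"gripper":1,"slide":[-0.26,0.54,0],"angular":[0,0,0.027]},{"gripper":1,"slide":[-0.26,0.54,0],"angular":[0,0,0.027]}]'; python3 -c "
from geo import *
print(ctrl.observe()['tool_pos'],ctrl.observe()['contact_force'])
a=eyes.camera('top')[160:250,300:400,::-1];b=eyes.camera('scene')[165:265,235:345,::-1]
cv2.imwrite('pics/e.png',np.hstack([cv2.resize(a,(400,360),interpolation=2),cv2.resize(b,(396,360),interpolation=2)]))"
```

```text
time_s: 5.1
tool_pos: [0.602, -0.1123, 0.054]
ee_rot: [1.625, 2.688, -0.0]
contact_force: [0.5, -0.6, -0.4]
finger_gap: 0.0005
finger_force: 0.0
[ 0.60203005 -0.11225429  0.05395821] [ 0.53471621 -0.60788103 -0.38088279]
```

View pics/e.png

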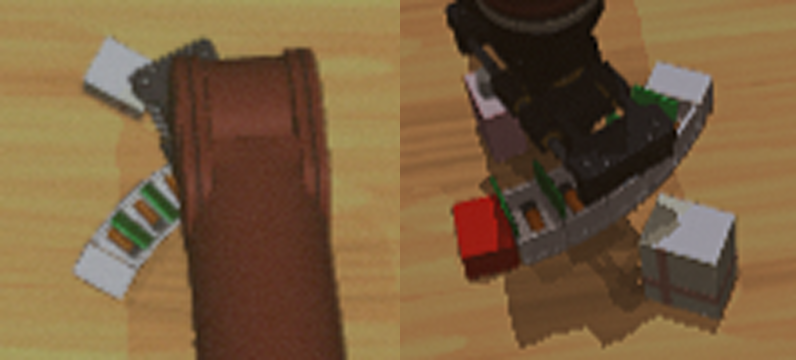

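Run:
```python
from geo import *
def pr(P):
    a=(proj("top",P)-[300,160]+.5)*4;b=(proj("scene",P)-[235,165]+.5)*3.6+[400,0];print(np.c_[a,b].round().tolist())
print("start tip .09 / body");pr([[.6274,-.2025,.076],[.6274,-.2025,.146]])
print("now tip/body");pr([[.602,-.1123,.04],[.602,-.1123,.11],[.602,-.1123,.2]])
s=ctrl.observe();print(s["joints"],s["ee_rot"])
im=eyes.camera("scene");cv2.imwrite("pics/f.png",cv2.resize(im[150:260,230:350,::-1],(654,600),interpolation=cv2.INTER_CUBIC))
for c in("top","scene"):
  for n in("lid1",):print([(d["box"],d["p"]) for d in eyes.find_in(c,n)])
```

```text
start tip .09 / body
[[313.0, 141.0, 456.0, 200.0], [323.0, 133.0, 438.0, 147.0]]
now tip/body
[[209.0, 171.0, 578.0, 183.0], [214.0, 164.0, 568.0, 131.0], [221.0, 155.0, 553.0, 55.0]]
[ 0.55384832  0.43009096 -0.55456657  1.69929851  0.25075198  1.08382575
  0.4052015 ] [-1.62499050e+00 -2.68841249e+00 -2.95167842e-04]
[([334.6, 208.1, 344.7, 213.7], 0.62), ([320.5, 202.1, 348.7, 233.6], 0.59)]
[([269.2, 214.1, 280.9, 223.4], 0.5), ([170.6, 188.2, 192.1, 210.7], 0.28)]
```

View pics/f.png

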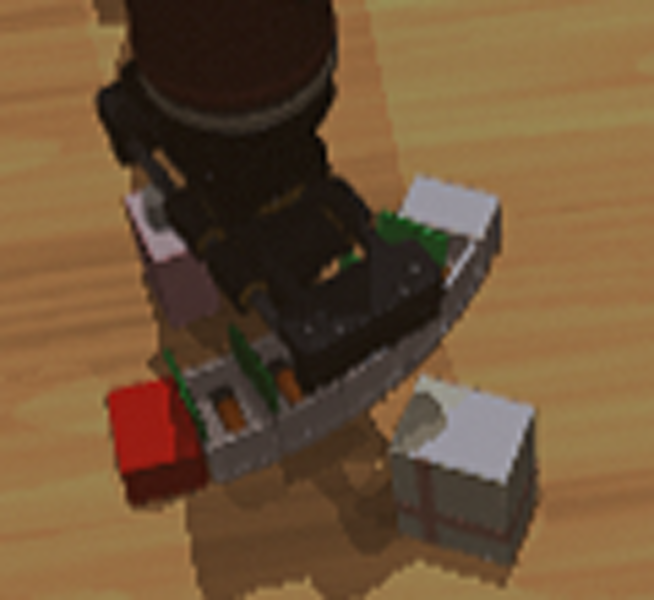

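Run:
```python
from geo import *
c=np.array([.602,-.1123]);X=np.array([np.cos(2.053),np.sin(2.053)]);Y=np.array([np.sin(2.053),-np.cos(2.053)])
for z in(.09,.11,.13,.2):
    P=[np.r_[c+a*.0375*X+b*.095*Y,z] for a in(-1,1) for b in(-1,1)]
    print(z,((proj("scene",P)-[230,150]+.5)*5.45).round().tolist())
p=np.load("pose.npy")
for i,s in enumerate((-.085,-.05)):
  for th in(0,.5,1.1,1.5,1.75):
    e=row(p,[s]*2,[.021,-.021],.038); t=p[2]+s/.22; e=e+.03*np.array([np.cos(th)*np.cos(t),np.cos(th)*np.sin(t),np.sin(th)])
    print("lid",i+1,th,((proj("scene",e)-[230,150]+.5)*5.45).round().tolist())
```

```text
0.09 [[126.0, 219.0], [326.0, 474.0], [250.0, 151.0], [456.0, 394.0]]
0.11 [[119.0, 195.0], [322.0, 452.0], [245.0, 127.0], [454.0, 371.0]]
0.13 [[112.0, 170.0], [318.0, 430.0], [240.0, 102.0], [452.0, 348.0]]
0.2 [[85.0, 77.0], [302.0, 344.0], [221.0, 7.0], [445.0, 259.0]]
lid 1 0 [[240.0, 357.0], [264.0, 420.0]]
lid 1 0.5 [[230.0, 343.0], [254.0, 407.0]]
lid 1 1.1 [[203.0, 338.0], [226.0, 402.0]]
lid 1 1.5 [[180.0, 341.0], [203.0, 406.0]]
lid 1 1.75 [[166.0, 346.0], [189.0, 412.0]]
lid 2 0 [[293.0, 327.0], [329.0, 384.0]]
lid 2 0.5 [[283.0, 315.0], [320.0, 372.0]]
lid 2 1.1 [[259.0, 312.0], [296.0, 370.0]]
lid 2 1.5 [[238.0, 318.0], [274.0, 377.0]]
lid 2 1.75 [[225.0, 324.0], [261.0, 383.0]]
```

Run:
```python
from geo import *
yaw=.301;Y=np.array([np.sin(yaw),-np.cos(yaw)]);c=np.array([.193,-.621]);X=np.array([np.cos(yaw),np.sin(yaw)])
P=[np.r_[c+b*.0435*Y,z] for z in(.185,.235,.255) for b in(-1,1)]
print(proj("scene",P).round(),proj("top",P).round())
P=[np.r_[c+b*.095*Y+a*.0375*X,z] for z in(.255,.3) for b in(-1,1) for a in(-1,1)]
print(proj("scene",P).round())
im=cv2.imread("pics/scene0.png")[0:120,0:160];im2=cv2.imread("pics/top0.png")[290:400,460:620]
cv2.imwrite("pics/g.png",np.hstack([cv2.resize(im,(400,300),interpolation=2),cv2.resize(im2,(400,275),interpolation=2)[:275].copy() if 0 else cv2.resize(im2,(400,300),interpolation=2)]))
```

```text
[[117.  97.]
 [ 87. 106.]
 [109.  84.]
 [ 78.  92.]
 [105.  78.]
 [ 74.  87.]] [[497. 331.]
 [522. 324.]
 [503. 334.]
 [529. 327.]
 [505. 336.]
 [532. 328.]]
[[122.  67.]
 [125.  80.]
 [ 54.  84.]
 [ 55.  99.]
 [115.  53.]
 [118.  67.]
 [ 44.  71.]
 [ 45.  86.]]
```

View pics/g.png

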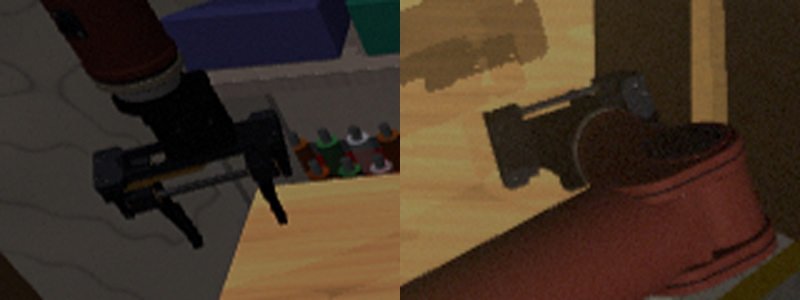

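The lids are untouched: the closed fingers visibly ride about 30 mm higher than the stated geometry. I'll go back and find the true tip height by a light touch on the red block.

```bash
python3 -m pendant '[{"gripper":1,"slide":[0,0,3],"angular":[0,0,0]},{"gripper":1,"slide":[0.8,-3,0],"angular":[0,0,-0.14]},{"gripper":1,"slide":[0.8,-3,0],"angular":[0,0,-0.14]},{"gripper":1,"slide":[0.9,-3,0],"angular":[0,0,-0.13]},{"gripper":1,"slide":[0,0,-2],"angular":[0,0,0]},{"gripper":1,"slide":[0,0,-1],"angular":[0,0,0]},{"gripper":1,"slide":[0,0,0],"angular":[0,0,0]},{"gripper":1,"slide":[0,0,0],"angular":[0,0,0]}]'
python3 - <<'E'
from geo import *
s=ctrl.observe();print(s["tool_pos"],s["ee_rot"],s["contact_force"])
im=eyes.camera("scene");a=eyes.camera("top")
P=[[*s["tool_pos"][:2],z] for z in(.04,.072,.11)]
print(((proj("scene",P)-[230,150]+.5)*4).round().tolist(),((proj("top",P)-[310,160]+.5)*4+[400,0]).round().tolist())
cv2.imwrite("pics/h.png",np.hstack([cv2.resize(im[150:250,230:330,::-1],(400,400),interpolation=2),cv2.resize(a[160:260,310:410,::-1],(400,400),interpolation=2)]))
E
```

```text
time_s: 6.15
tool_pos: [0.6273, -0.2016, 0.0541]
ee_rot: [-2.139, -2.3, -0.0]
contact_force: [-0.2, -0.4, -0.1]
finger_gap: 0.0008
finger_force: 0.0
[ 0.62727575 -0.20162375  0.0540698 ] [-2.13895144e+00 -2.29999953e+00 -3.62348835e-04] [-0.22159876 -0.40541749 -0.12554715]
[[93.0, 310.0], [84.0, 285.0], [74.0, 254.0]] [[668.0, 145.0], [672.0, 142.0], [677.0, 138.0]]
```

View pics/h.png

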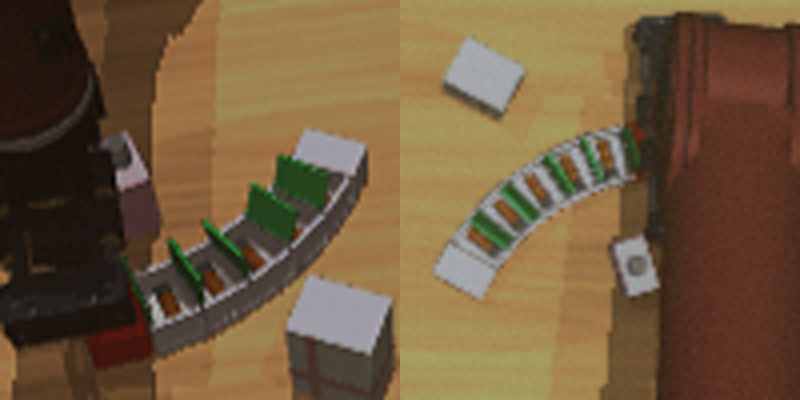

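```bash
python3 -m pendant '[{"gripper":1,"slide":[0,0,-0.4],"angular":[0,0,0]},{"gripper":1,"slide":[0,0,-0.4],"angular":[0,0,0]},{"gripper":1,"slide":[0,0,-0.4],"angular":[0,0,0]},{"gripper":1,"slide":[0,0,-0.3],"angular":[0,0,0]},{"gripper":1,"slide":[0,0,0],"angular":[0,0,0]}]'
python3 -m pendant '[{"gripper":1,"slide":[0,0,-0.2],"angular":[0,0,0]},{"gripper":1,"slide":[0,0,-0.1],"angular":[0,0,0]},{"gripper":1,"slide":[0,0,0],"angular":[0,0,0]}]'
```

```text
time_s: 6.75
tool_pos: [0.6269, -0.2026, 0.0382]
ee_rot: [-2.141, -2.298, 0.001]
contact_force: [0.1, 0.3, 0.1]
finger_gap: -0.0001
finger_force: 0.0
time_s: 7.05
tool_pos: [0.6272, -0.2027, 0.0358]
ee_rot: [-2.141, -2.299, 0.0]
contact_force: [0.6, -0.2, -0.3]
finger_gap: 0.0004
finger_force: 0.0
```

```bash
python3 -m pendant '[{"gripper":1,"slide":[0,0,-0.1],"angular":[0,0,0]},{"gripper":1,"slide":[0,0,-0.1],"angular":[0,0,0]},{"gripper":1,"slide":[0,0,0],"angular":[0,0,0]}]'
python3 -m pendant '[{"gripper":1,"slide":[0,0,-0.1],"angular":[0,0,0]},{"gripper":1,"slide":[0,0,-0.1],"angular":[0,0,0]},{"gripper":1,"slide":[0,0,0],"angular":[0,0,0]}]'
```

```text
time_s: 7.35
tool_pos: [0.6271, -0.2027, 0.0338]
ee_rot: [-2.141, -2.299, 0.0]
contact_force: [0.4, -0.2, 0.0]
finger_gap: 0.0007
finger_force: 0.0
time_s: 7.65
tool_pos: [0.6271, -0.2027, 0.0317]
ee_rot: [-2.141, -2.299, 0.0]
contact_force: [0.6, 0.5, -0.1]
finger_gap: 0.0006
finger_force: 0.0
```

```bash
python3 -m pendant '[{"gripper":1,"slide":[0,0,-0.1],"angular":[0,0,0]},{"gripper":1,"slide":[0,0,-0.1],"angular":[0,0,0]},{"gripper":1,"slide":[0,0,0],"angular":[0,0,0]}]'
python3 -m pendant '[{"gripper":1,"slide":[0,0,-0.1],"angular":[0,0,0]},{"gripper":1,"slide":[0,0,-0.1],"angular":[0,0,0]},{"gripper":1,"slide":[0,0,0],"angular":[0,0,0]}]'
```

```text
time_s: 7.95
tool_pos: [0.6272, -0.2027, 0.0297]
ee_rot: [-2.141, -2.299, 0.0]
contact_force: [-0.3, 0.3, -0.2]
finger_gap: 0.0003
finger_force: 0.0
time_s: 8.25
tool_pos: [0.6272, -0.2027, 0.0278]
ee_rot: [-2.141, -2.299, 0.0]
contact_force: [-0.1, 0.7, 0.2]
finger_gap: 0.0006
finger_force: 0.0
```

```bash
python3 -m pendant '[{"gripper":1,"slide":[0,0,-0.1],"angular":[0,0,0]},{"gripper":1,"slide":[0,0,-0.1],"angular":[0,0,0]},{"gripper":1,"slide":[0,0,0],"angular":[0,0,0]}]'
```

```text
time_s: 8.55
tool_pos: [0.6271, -0.2026, 0.0258]
ee_rot: [-2.141, -2.299, 0.0]
contact_force: [0.7, -0.4, 0.0]
finger_gap: 0.0003
finger_force: 0.0
```

```bash
python3 -m pendant '[{"gripper":1,"slide":[0,0,-0.1],"angular":[0,0,0]},{"gripper":1,"slide":[0,0,-0.1],"angular":[0,0,0]},{"gripper":1,"slide":[0,0,0],"angular":[0,0,0]}]'
```

```text
time_s: 8.85
tool_pos: [0.6271, -0.2027, 0.0238]
ee_rot: [-2.141, -2.299, 0.0]
contact_force: [0.3, 0.9, -0.4]
finger_gap: 0.0005
finger_force: 0.0
```

```bash
python3 -m pendant '[{"gripper":1,"slide":[0,0,-0.1],"angular":[0,0,0]},{"gripper":1,"slide":[0,0,-0.1],"angular":[0,0,0]},{"gripper":1,"slide":[0,0,0],"angular":[0,0,0]}]'
```

```text
time_s: 9.15
tool_pos: [0.6271, -0.2027, 0.0217]
ee_rot: [-2.141, -2.299, 0.0]
contact_force: [-0.0, 0.6, -0.1]
finger_gap: 0.0006
finger_force: 0.0
```

```bash
python3 -m pendant '[{"gripper":1,"slide":[0,0,-0.1],"angular":[0,0,0]},{"gripper":1,"slide":[0,0,0],"angular":[0,0,0]}]'
```

```text
time_s: 9.35
tool_pos: [0.6272, -0.2027, 0.0208]
ee_rot: [-2.141, -2.299, 0.0]
contact_force: [-0.3, -0.1, -0.4]
finger_gap: 0.0002
finger_force: 0.0
```

```bash
python3 -m pendant '[{"gripper":1,"slide":[0,0,-0.1],"angular":[0,0,0]},{"gripper":1,"slide":[0,0,0],"angular":[0,0,0]}]'
```

```text
time_s: 9.55
tool_pos: [0.6272, -0.2027, 0.0198]
ee_rot: [-2.141, -2.299, 0.0]
contact_force: [0.1, 0.5, -0.9]
finger_gap: -0.0001
finger_force: 0.0
```

```bash
python3 -m pendant '[{"gripper":1,"slide":[0,0,-0.1],"angular":[0,0,0]},{"gripper":1,"slide":[0,0,0],"angular":[0,0,0]}]'
```

```text
time_s: 9.75
tool_pos: [0.6272, -0.2027, 0.0188]
ee_rot: [-2.141, -2.299, 0.0]
contact_force: [-0.8, -0.6, 0.3]
finger_gap: 0.0005
finger_force: 0.0
```

```bash
python3 -m pendant '[{"gripper":1,"slide":[0,0,-0.1],"angular":[0,0,0]},{"gripper":1,"slide":[0,0,0],"angular":[0,0,0]}]'
```

```text
time_s: 9.95
tool_pos: [0.6272, -0.2026, 0.0178]
ee_rot: [-2.141, -2.299, 0.0]
contact_force: [0.8, 0.8, 0.7]
finger_gap: 0.0002
finger_force: 0.0
```

```bash
python3 -m pendant '[{"gripper":1,"slide":[0,0,-0.1],"angular":[0,0,0]},{"gripper":1,"slide":[0,0,0],"angular":[0,0,0]}]'
```

```text
time_s: 10.15
tool_pos: [0.6272, -0.2027, 0.0168]
ee_rot: [-2.141, -2.299, 0.0]
contact_force: [-0.9, -0.5, -0.1]
finger_gap: 0.0005
finger_force: 0.0
```

```bash
python3 -m pendant '[{"gripper":1,"slide":[0,0,-0.1],"angular":[0,0,0]},{"gripper":1,"slide":[0,0,0],"angular":[0,0,0]}]'
```

```text
time_s: 10.35
tool_pos: [0.6272, -0.2027, 0.0158]
ee_rot: [-2.141, -2.299, 0.0]
contact_force: [0.2, -0.4, -0.1]
finger_gap: 0.0
finger_force: 0.0
```

```bash
python3 -m pendant '[{"gripper":1,"slide":[0,0,-0.1],"angular":[0,0,0]},{"gripper":1,"slide":[0,0,0],"angular":[0,0,0]}]'
```

```text
time_s: 10.55
tool_pos: [0.6272, -0.2027, 0.0148]
ee_rot: [-2.141, -2.299, 0.0]
contact_force: [0.6, -0.5, 0.1]
finger_gap: 0.0004
finger_force: 0.0
```

```bash
python3 -m pendant '[{"gripper":1,"slide":[0,0,-0.1],"angular":[0,0,0]},{"gripper":1,"slide":[0,0,0],"angular":[0,0,0]}]'
```

```text
time_s: 10.75
tool_pos: [0.6272, -0.2027, 0.0138]
ee_rot: [-2.141, -2.299, 0.0]
contact_force: [-0.1, -0.1, 0.3]
finger_gap: 0.0003
finger_force: 0.0
```

```bash
python3 -m pendant '[{"gripper":1,"slide":[0,0,-0.1],"angular":[0,0,0]},{"gripper":1,"slide":[0,0,0],"angular":[0,0,0]}]'
```

```text
time_s: 10.95
tool_pos: [0.6272, -0.2027, 0.0128]
ee_rot: [-2.141, -2.299, 0.0]
contact_force: [0.9, -0.6, 0.2]
finger_gap: 0.0001
finger_force: 0.0
```

```bash
python3 -m pendant '[{"gripper":1,"slide":[0,0,-0.1],"angular":[0,0,0]},{"gripper":1,"slide":[0,0,0],"angular":[0,0,0]}]'
```

```text
time_s: 11.15
tool_pos: [0.6273, -0.2027, 0.0126]
ee_rot: [2.141, 2.299, -0.0]
contact_force: [-1.6, 0.7, 5.7]
finger_gap: 0.0006
finger_force: 2.8
```

Contact at TCP z≈12.7 mm: that's the red block top (36 mm), matching the pictures. Tip at 40 mm ↔ TCP 16.7 mm. Begin the stroke, checking after lid 1.

```bash
python3 -m pendant '[{"gripper":1,"slide":[0,0,0.5],"angular":[0,0,0]},{"gripper":1,"slide":[0,0.3,0],"angular":[0,0,0.01]},{"gripper":1,"slide":[0,0.6,0],"angular":[0,0,0.02]},{"gripper":1,"slide":[-0.06,0.6,0],"angular":[0,0,0.027]},{"gripper":1,"slide":[-0.08,0.6,0],"angular":[0,0,0.027]},{"gripper":1,"slide":[-0.1,0.59,0],"angular":[0,0,0.027]},{"gripper":1,"slide":[-0.11,0.58,0],"angular":[0,0,0.027]}]'
python3 - <<'E'
from geo import *
s=ctrl.observe();print(s["tool_pos"],s["contact_force"],s["joint_torque"])
old=cv2.imread("pics/scene0.png")[:,:,::-1].astype(int);new=eyes.camera("scene").astype(int)
g=lambda i:((i[:,:,1]>i[:,:,0]*1.4)&(i[:,:,1]>i[:,:,2]*1.4)&(i[:,:,1]>40))
r=lambda i:(i[:,:,0]>i[:,:,1]*2.2)&(i[:,:,0]>i[:,:,2]*2)&(i[:,:,0]>60)
A,B=slice(180,250),slice(245,330)
for i in(old,new):
    n,l,st,c=cv2.connectedComponentsWithStats(g(i)[A,B].astype(np.uint8));print([(st[k,:5]+[245,180,0,0,0]).tolist() for k in range(1,n) if st[k,4]>3], r(i)[A,B].sum())
E
```

```text
time_s: 11.85
tool_pos: [0.624, -0.1708, 0.0175]
ee_rot: [1.975, 2.441, -0.001]
contact_force: [-0.0, -3.2, 1.9]
finger_gap: 0.0005
finger_force: 1.0
[ 0.62399577 -0.17077709  0.01748797] [-0.01460209 -3.18780362  1.9442316 ] [ -1.98722318 -68.17960739  -9.64679003 -33.35052609  -0.88976249
   0.26495375  -0.34699799]
[[299, 189, 13, 13, 110], [291, 196, 13, 14, 104], [281, 205, 10, 10, 21], [272, 210, 8, 11, 21], [260, 214, 6, 12, 18]] 246
[[299, 189, 13, 13, 112], [291, 196, 13, 14, 108], [281, 205, 11, 12, 23], [276, 215, 4, 5, 9]] 5
```

```bash
python3 -m pendant '[{"gripper":1,"slide":[-0.15,0.6,-0.02],"angular":[0,0,0.027]},{"gripper":1,"slide":[-0.17,0.6,-0.02],"angular":[0,0,0.027]},{"gripper":1,"slide":[-0.18,0.59,0],"angular":[0,0,0.027]},{"gripper":1,"slide":[-0.2,0.59,0],"angular":[0,0,0.028]},{"gripper":1,"slide":[-0.21,0.58,0],"angular":[0,0,0.027]},{"gripper":1,"slide":[-0.23,0.57,0],"angular":[0,0,0.028]},{"gripper":1,"slide":[-0.24,0.57,0],"angular":[0,0,0.028]},{"gripper":1,"slide":[-0.25,0.57,0],"angular":[0,0,0.028]}]'
python3 - <<'E'
from geo import *
s=ctrl.observe();print(s["tool_pos"],s["contact_force"])
old=cv2.imread("pics/scene0.png")[:,:,::-1].astype(int);new=eyes.camera("scene").astype(int)
g=lambda i:((i[:,:,1]>i[:,:,0]*1.4)&(i[:,:,1]>i[:,:,2]*1.4)&(i[:,:,1]>40))
A,B=slice(180,250),slice(245,330)
for i in(old,new):
    n,l,st,c=cv2.connectedComponentsWithStats(g(i)[A,B].astype(np.uint8));print([(st[k,:5]+[245,180,0,0,0]).tolist() for k in range(1,n) if st[k,4]>3])
p=np.load("pose.npy")
print(proj("scene",row(p,[-.085,-.055,-.055,-.085],[.021,.021,-.021,-.021],.04)).round(1).tolist())
E
```

```text
time_s: 12.7
tool_pos: [0.6073, -0.1226, 0.0165]
ee_rot: [-1.694, -2.646, -0.0]
contact_force: [1.1, -1.4, 2.7]
finger_gap: 0.0004
finger_force: 1.3
[ 0.6072867  -0.12257964  0.01654416] [ 1.07052322 -1.42016675  2.66861756]
[[299, 189, 13, 13, 110], [291, 196, 13, 14, 104], [281, 205, 10, 10, 21], [272, 210, 8, 11, 21], [260, 214, 6, 12, 18]]
[[299, 189, 13, 13, 112], [293, 196, 11, 11, 60], [264, 217, 14, 13, 109]]
[[263.3, 217.9], [272.3, 214.4], [278.6, 225.2], [267.5, 229.7]]
```

```bash
python3 -m pendant '[{"gripper":1,"slide":[-0.27,0.54,0],"angular":[0,0,0.027]},{"gripper":1,"slide":[-0.28,0.53,0],"angular":[0,0,0.027]},{"gripper":1,"slide":[-0.29,0.52,0],"angular":[0,0,0.027]},{"gripper":1,"slide":[-0.3,0.52,0],"angular":[0,0,0.027]},{"gripper":1,"slide":[-0.31,0.51,0],"angular":[0,0,0.027]},{"gripper":1,"slide":[-0.33,0.5,0],"angular":[0,0,0.027]},{"gripper":1,"slide":[-0.34,0.48,0],"angular":[0,0,0.027]},{"gripper":1,"slide":[-0.35,0.48,0],"angular":[0,0,0.028]}]'
```

```text
time_s: 13.55
tool_pos: [0.5825, -0.0821, 0.0165]
ee_rot: [1.398, 2.813, 0.0]
contact_force: [4.0, -4.1, 2.3]
finger_gap: 0.0007
finger_force: 3.1
```

```bash
python3 -m pendant '[{"gripper":1,"slide":[-0.37,0.47,0],"angular":[0,0,0.027]},{"gripper":1,"slide":[-0.38,0.46,0],"angular":[0,0,0.027]},{"gripper":1,"slide":[-0.39,0.45,0],"angular":[0,0,0.027]},{"gripper":1,"slide":[-0.41,0.44,0],"angular":[0,0,0.027]},{"gripper":1,"slide":[-0.42,0.43,0],"angular":[0,0,0.027]},{"gripper":1,"slide":[-0.43,0.42,0],"angular":[0,0,0.027]},{"gripper":1,"slide":[-0.44,0.4,0],"angular":[0,0,0.027]},{"gripper":1,"slide":[-0.44,0.4,0],"angular":[0,0,0.028]}]'
```

```text
time_s: 14.35
tool_pos: [0.5494, -0.0474, 0.0165]
ee_rot: [-1.085, -2.948, 0.0]
contact_force: [1.7, -1.3, 3.7]
finger_gap: 0.0006
finger_force: 1.6
```

```bash
python3 -m pendant '[{"gripper":1,"slide":[-0.47,0.38,0],"angular":[0,0,0.029]},{"gripper":1,"slide":[-0.48,0.38,0],"angular":[0,0,0.029]},{"gripper":1,"slide":[-0.5,0.36,0],"angular":[0,0,0.029]},{"gripper":1,"slide":[-0.52,0.35,0],"angular":[0,0,0.029]},{"gripper":1,"slide":[-0.53,0.34,0],"angular":[0,0,0.029]},{"gripper":1,"slide":[-0.55,0.34,0],"angular":[0,0,0.029]},{"gripper":1,"slide":[-0.56,0.33,0],"angular":[0,0,0.029]},{"gripper":1,"slide":[-0.58,0.33,0],"angular":[0,0,0.029]}]'
python3 - <<'E'
from geo import *
s=ctrl.observe();print(s["tool_pos"],s["contact_force"])
E
```

```text
time_s: 15.15
tool_pos: [0.5069, -0.0192, 0.0161]
ee_rot: [-0.736, -3.053, 0.0]
contact_force: [-0.6, 0.8, -0.8]
finger_gap: 0.0005
finger_force: 0.0
[ 0.5068523  -0.01923458  0.01613156] [-0.60705921  0.79839323 -0.75751031]
```

```bash
python3 -m pendant '[{"gripper":1,"slide":[0,0,1],"angular":[0,0,0]},{"gripper":1,"slide":[0,0,4],"angular":[0,0,0]},{"gripper":1,"slide":[0,0,4],"angular":[0,0,0]},{"gripper":1,"slide":[0,0,4.5],"angular":[0,0,0]},{"gripper":1,"slide":[0,4.5,0],"angular":[0,0,0]},{"gripper":1,"slide":[0,4.5,0],"angular":[0,0,0]},{"gripper":1,"slide":[0,4.5,0],"angular":[0,0,0]},{"gripper":1,"slide":[0,4.5,0],"angular":[0,0,0]}]'
python3 -m pendant '[{"gripper":1,"slide":[0,4,0],"angular":[0,0,0]},{"gripper":1,"slide":[0,4,0],"angular":[0,0,0]},{"gripper":1,"slide":[0,4,0],"angular":[0,0,0]},{"gripper":1,"slide":[0,0,0],"angular":[0,0,0]},{"gripper":1,"slide":[0,0,0],"angular":[0,0,0]}]'
python3 - <<'E'
from geo import *
p=np.load("pose.npy")
g=lambda i:((i[:,:,1]>i[:,:,0]*1.4)&(i[:,:,1]>i[:,:,2]*1.4)&(i[:,:,1]>40))
for c,(y0,y1,x0,x1) in(("scene",(180,250,245,330)),("top",(185,240,312,385))):
    new=eyes.camera(c);old=cv2.imread(f"pics/{c}0.png")[:,:,::-1]
    n,l,st,ce=cv2.connectedComponentsWithStats(g(new.astype(int))[y0:y1,x0:x1].astype(np.uint8))
    obs=[(st[k,:5]+[x0,y0,0,0,0]).tolist() for k in range(1,n) if st[k,4]>3]
    print(c,obs)
    # IoU of seen green with all lids rendered shut or at a small angle
    for th in(0,.1,.2,.4):
        m=np.zeros((400,640),np.uint8)
        for s in np.arange(-2,3)*.035:
            P=[]
            for L,o in((0,.021),(.03,.021),(.03,-.021),(0,-.021)):
                a=(s)/.22+p[2];b=row(p,[s],[o],.038)[0];P.append(b+np.array([np.cos(a),np.sin(a),0])*(L*np.cos(th)-.015)+[0,0,.002+L*np.sin(th)])
            cv2.fillPoly(m,[np.int32(proj(c,P).round())],1)
        G=g(new.astype(int));G[:y0]=G[y1:]=0;G[:,:x0]=G[:,x1:]=0
        print(th,round((G&(m>0)).sum()/(G|(m>0)).sum(),3))
    d=np.abs(new.astype(int)-old).sum(2)>90
    for n_,P in(("bottle_a",0),("carton_a",0)):
        print(n_,[np.round(q["box"]).tolist() for q in eyes.find_in(c,n_)][:3])
print(ctrl.observe()["contact_force"],ctrl.observe()["time_s"])
E
```

```text
time_s: 15.95
tool_pos: [0.508, 0.1618, 0.1525]
ee_rot: [0.742, 3.052, -0.0]
contact_force: [0.8, 0.4, -0.4]
finger_gap: 0.0006
finger_force: 0.0
time_s: 16.45
tool_pos: [0.5075, 0.2814, 0.1519]
ee_rot: [-0.737, -3.053, -0.0]
contact_force: [0.2, -0.6, -0.1]
finger_gap: 0.0004
finger_force: 0.0
scene [[275, 189, 41, 36, 469], [264, 215, 14, 15, 131]]
0 0.818
0.1 0.785
0.2 0.755
0.4 0.693
bottle_a [[172.0, 186.0, 188.0, 207.0], [254.0, 183.0, 269.0, 208.0]]
carton_a [[132.0, 218.0, 169.0, 255.0], [301.0, 218.0, 331.0, 254.0]]
top [[325, 193, 43, 33, 454]]
0 0.8
0.1 0.784
0.2 0.763
0.4 0.712
bottle_a [[431.0, 233.0, 442.0, 245.0], [362.0, 220.0, 374.0, 231.0]]
carton_a [[439.0, 194.0, 462.0, 212.0], [320.0, 170.0, 341.0, 191.0]]
[-0.02017499 -0.32922682  0.40568571] 16.75
```

```bash
python3 -c "
from workcell import job
print(job.close_job())"
```

```text
the job is handed in; nothing more can be done
None
```

All five lids read shut flat in both cameras after one light stroke (at most about 6 N at the readings) from the red end to the white end. An earlier pass rode about 37 mm too high and touched nothing. Before the closing stroke I touched the red block lightly once to set the height. The bottle and carton beside the row read as standing where they were. I handed the job in at about 17 s with the arm clear; no verdict came back.

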